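Snap the work torch into its spring-clip dock

ROBOT

A 6-joint arm with a two-finger parallel gripper is mounted at the origin on the work surface. World frame = base frame: x ahead of the robot, y to its left, z up, the work surface at z = 0. Lengths are in m, angles in rad, forces in N, time in s.
With the tool pointing down it reaches from about 0.3 to 0.875 m from the base axis. Payload 4.2 kg.
Tool frame: the origin (TCP) lies where the fingers leave the gripper's body, on its centre line; the fingertips stand 73 mm ahead of it and the grasp point (between the pads) lies 54 mm ahead of it; x points along the fingers, y is the direction in which the jaws open and shut, and the axes are right-handed (so a half turn about x gives the same grasp; the last joint's range is limited). The gripper opens to 85 mm and grips with 20 to 120 N. Pads are 22 mm wide; open, the fingers measure 114 mm over their backs; the gripper's body (76 mm by 85 mm) begins 54 mm behind the grasp point. The pads swing forward as they close: fully open they stand 13 mm farther back than shut.
Start: joints at [-1.236, 0.32, 1.565, -0, 1.257, -0.02], TCP at [0.2, -0.539, 0.304] pointing down, gripper open.
Joint ranges: [-3.11, 3.11], [-0.84, 2.01], [0.21, 2.61], [-1.34, 4.49], [0.05, 2.63], [-2.56, 2.56]. Speed limits (rad/s): [2.57, 2.57, 3.14, 3.14, 3.14, 3.14].

INTERFACE

Orientations are given as a unit quaternion [x, y, z, w].
In Python, from workcell import get_state, get_image, workorder gives the robot as it stands.
- The arm moves only by the tool send_rows, never from a script. Its argument "motion" is a list of rows, each a list of 7 numbers: the shift along the world's x, y, z in m, then the turn, a rotation vector about the world's x, y, z in rad, then the finger opening in m, from 0 to 0.0854. In form: [[x, y, z, rx, ry, rz, fingers], ...]. A call has 1 to 12 rows; each row is the pose to reach, as a shift and turn from the pose measured when the call began; what a row does not reach only later rows make up. A row lasts 1/8 s, in which the tool goes at most 62.5 mm and 10.7 degrees, less where a joint would pass 70% of its speed; a pose out of reach is approached as far as the arm can. A call with a gripper value outside its range is refused whole. The fingers move at their own pace and stop on an object; the grip force is fixed at half the most. Time passes only in rows, so rows that repeat a pose let the fingers close. It gives the time, the measured TCP pose, the force and the opening at its end, in the units of the state.
- get_state(): the state, without advancing time (a new reading comes with each control period).
- get_image(name): name is "scene" or "top"; returns a dict with "frame" (480x640x3 uint8, red, green, blue), "range_z" (480x640 float32, m along the optical axis (not along the pixel's ray), 0 where there is no reading), "fx", "fy", "cx", "cy" (pixels), "world_to_cam" (4x4, takes a point from world to camera coordinates). Camera axes: x right, y up, looking along -z (the intrinsics and any distortion apply to the point x, -y, -z); pixel columns grow to the right and rows downward; lengths in m; the calibration is good to about 2 mm. A picture is of the moment at which its call begins.
- workorder.job_done(): hands the job in, once; it reports no verdict.
The state is a dict: "time_s": time; "joints": joint angles; "qd": joint speeds; "joint_efforts": joint torques, N m; "eef_pos": TCP position; "ee_rot": TCP orientation; "contact_force": force on the tool from outside, world axes, zero at the start; "torque": the same for the moment, N m; "finger_gap": finger opening in m.
Only numpy, scipy, OpenCV 4.12 (cv2) and the standard library are available. Lean on these libraries where they do the work, as an engineer would, in place of code of your own. Each camera call takes 0.05 s, during which the arm holds its last target. There are 200 camera calls.

TASK

Lift the blue work torch off its wooden rest and press it down into the two spring clips of the grey dock, its black head beyond the dock's yellow end and its red band midway between the clips, until all four clip fingers have snapped shut around it and it sits fully home on the seats, charging pin pushed in. The clips have been set at an unknown height, so feel your way down and never push on the dock with more than 35 N. Let go, and leave the tape roll, the bottle, the jar and the wrench where they are.

Things in the scene. Friction and masses are not known exactly. Their poses are not given: they have to be found in the camera images.
- torch: Blue cylindrical work torch (flashlight), about 0.18 kg. Origin on its axis under the red band, also its balance point; x runs along the axis towards the head. Barrel 26 mm in diameter from x = -85 to +60 mm, black head 34 mm in diameter from +60 to +95 mm. The red band (10 mm long) is the place to grip it, from above, across the axis. It starts lying level in the rest.
- torch_lens (a point): Centre of the lens, at the head's end of the torch axis, x = +95 mm from the torch's origin.
- rest: Fixed wooden rest, base 150 x 70 x 12 mm, with two V-notched wooden blocks (14 mm thick along x) at x = -42 and +42 mm that hold the torch with its axis 40 mm above the rest's underside. The space between the blocks is free above the 12 mm base. Origin at the centre of the underside, x along the torch, z up.
- dock: Fixed grey dock, base plate 150 x 80 x 8 mm; origin at the centre of its underside, x along the clips' common line, z up; the +x end is painted yellow. An aluminium carriage on two posts carries two upward-open steel spring clips (14 mm long in x) at x = -42 and +42 mm, y = 0. The carriage is locked anywhere in a 24 mm range of height, NOT reported: the seated torch axis is 58 to 82 mm above the origin.
- dock_low (a point): Fixed point on the dock, 58 mm above its origin: where the torch's origin comes to lie if the carriage is at its lowest; the true seated place is 0 to 24 mm higher. Clips, relative to the seated axis: seats 13 mm below, lips 10 mm above (19 mm apart), flared tips 21 mm above (33 mm apart). Between the clips it is free for gripper fingers to 36 mm below the axis.
- pin (a joint): Travel in m of the brass charging pin, 8 mm across, that stands up between the clips at x = +22 mm, under the torch: 0 when free, its tip then 4.5 mm above the seats; about 0.0045 when the torch sits fully home on both seats. A light spring of about 2 N.
- clip_al (a joint): Angle in rad of one sprung steel clip finger about its foot: 0 at rest, about 0.01 with the torch seated, positive as it is forced outward, about 0.13 while the torch squeezes past its lip. This one: x = -42 mm, +y side.
- clip_ar (a joint): Like clip_al: x = -42 mm, -y side. Feel of the press: the torch meets the flares with its axis about 19 mm above the seated height, the push peaks at 10 to 20 N in all between 16 and 11 mm above it, drops as the fingers snap shut, and climbs steeply on the seats.
- clip_bl (a joint): Like clip_al: yellow end, x = +42 mm, +y side.
- clip_br (a joint): Like clip_al: yellow end, x = +42 mm, -y side.
- tape_roll: Bystander: loose yellow roll of tape lying flat, 90 mm across, 25 mm high; origin at the centre of its underside.
- oil_bottle: Bystander: loose orange bottle, 56 mm in diameter, 150 mm high; origin at the centre of its underside.
- screw_jar: Bystander: loose clear jar with a red lid, 64 mm in diameter, 75 mm high; origin at the centre of its underside.
- wrench: Bystander: loose steel wrench, 180 mm long, lying flat; x along it.
Things that resemble listed ones, but are neither listed nor needed, are in the scene too. Of the things that look like the torch, the middle-sized one is meant.

How it is judged:
On the way:
1. the torch is lifted off the rest in the gripper (height (world z) of torch above 0.075 m and contact force between the fingers and torch above 0.5 N and contact force between torch and dock below 0.1 N), for 0.1 s.
At the end, for the whole second after the job is handed in: Torch at rest, head to the yellow end, red band within 12 mm of midway, axis within 4 mm and 0.05 rad of the dock's centre line and 55 to 85.5 mm above its underside; charging pin in by over 3 mm; all four clip fingers under 0.06 rad; bystanders within 20 mm of their starts (z of torch in the frame of dock between 0.055 and 0.0855 m and y of torch in the frame of dock between -0.004 and 0.004 m and x of torch in the frame of dock between -0.012 and 0.012 m and x of torch_lens in the frame of dock above 0.05 m and angle between the x axis of torch and the x axis of dock, either way round below 0.05 rad and value of joint pin above 0.003 m and value of joint each of clip_al, clip_ar, clip_bl, clip_br below 0.06 rad and linear speed of torch below 0.01 m/s and distance of each of tape_roll, oil_bottle, screw_jar, wrench from where it was at the start of the episode below 0.02 m); the robot touches nothing.
It fails at once if the dock is pushed with more than 35 N (contact force between anything else and dock above 35 N).
It fails at once if the tape roll is moved by more than 20 mm (distance of tape_roll from where it was at the start of the episode above 0.02 m).
It fails at once if the oil bottle is moved by more than 20 mm (distance of oil_bottle from where it was at the start of the episode above 0.02 m).
It fails at once if the screw jar is moved by more than 20 mm (distance of screw_jar from where it was at the start of the episode above 0.02 m).
It fails at once if the wrench is moved by more than 20 mm (distance of wrench from where it was at the start of the episode above 0.02 m).
It also fails if it takes over 59 s, if anything falls off the work surface, if the arm or the gripper's body presses on something with over 40 N, if the wrist force passes 120 N, or if a joint passes its speed limit or range.

## Working session

There is one attempt and no reset: what is moved stays moved. The work goes in short steps, Python scripts to look and compute and a tool call to move; the robot and the scene stay as the last step left them, time stands still between calls to the robot, and variables do not carry over. Pictures are saved under pics/ and viewed, about 8 in all and at most 12, crops included, and the job is handed in when it is done.

Besides the shell and the picture viewer there is one more tool, called after "Request:" as name(argument=value, ...), one argument or row to a line, values as JSON. send_rows: Moves the arm, as the interface text tells. Its arguments: {"type":"object","properties":{"motion":{"type":"array"}},"required":["motion"]}

```bash
mkdir -p pics; cat > h.py <<'E'
import numpy as np, cv2
from workcell import get_state,get_image,workorder
def grab(n,tag):
    d=get_image(n); np.savez(f'{tag}.npz',**d); cv2.imwrite(f'pics/{tag}.png',d['frame'][:,:,::-1]); return d
def pts(d):
    z=d['range_z'].astype(float); v,u=np.mgrid[0:480,0:640]
    T=np.linalg.inv(d['world_to_cam'])
    P=np.stack([(u-d['cx'])/d['fx']*z,-(v-d['cy'])/d['fy']*z,-z,np.ones_like(z)],-1)
    return (P@T.T)[...,:3]
E
python3 - <<'E'
from h import *
for n in('top','scene'):
    d=grab(n,n+'0'); print(n,[d[k] for k in('fx','fy','cx','cy')], np.linalg.inv(d['world_to_cam']).round(3).tolist(), d.keys())
s=get_state(); print(s)
E
```

```text
top [548.351562063553, 548.351562063553, 319.6890099063139, 238.82354025939225] [[0.028, 0.991, -0.13, 0.48], [-1.0, 0.028, -0.004, -0.024], [-0.0, 0.13, 0.992, 1.219], [0.0, 0.0, 0.0, 1.0]] dict_keys(['frame', 'range_z', 'fx', 'fy', 'cx', 'cy', 'world_to_cam'])
scene [493.9570288018262, 493.9570288018262, 314.91038008505114, 239.80594761634202] [[-0.291, -0.553, 0.781, 1.545], [0.957, -0.184, 0.226, 0.256], [0.018, 0.813, 0.582, 0.765], [0.0, 0.0, 0.0, 1.0]] dict_keys(['frame', 'range_z', 'fx', 'fy', 'cx', 'cy', 'world_to_cam'])
{'time_s': 0.1, 'joints': array([-1.23602847e+00,  3.20217630e-01,  1.56554298e+00, -1.05059681e-06,
        1.25738739e+00, -2.00118814e-02]), 'qd': array([-0.00199764, -0.00076839, -0.0021728 ,  0.00038832,  0.00140302,
        0.00021279]), 'joint_efforts': array([-1.47700943e-03, -4.16412878e+01, -2.34706503e+01,  4.29811246e-05,
        4.88610385e-03, -4.84179608e-06]), 'eef_pos': array([ 0.19963984, -0.5389056 ,  0.30317764]), 'ee_rot': array([-0.69592384, -0.1253199 ,  0.6960969 , -0.1242338 ]), 'contact_force': array([-0.42037482,  0.5332413 ,  0.47728981]), 'torque': array([-0.02161551,  0.01504293,  0.02209372]), 'finger_gap': 0.085366089402585}
```

View pics/top0.png

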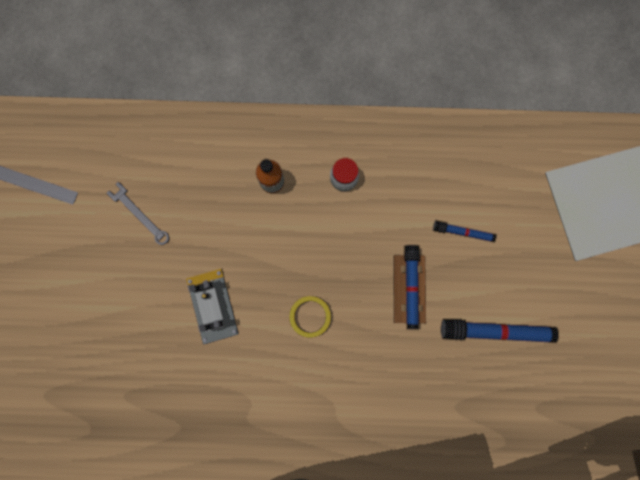

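View pics/scene0.png

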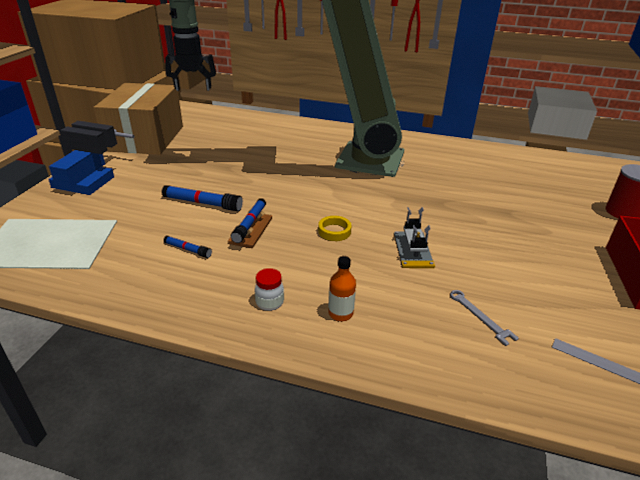

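Top view: the torch lies on its rest near (412,288), head up (+x). The dock is near (212,305), with its yellow end up. The tape is at (310,316), bottle (269,175), jar (345,173) and wrench (140,212).

```bash
cat > m.py <<'E'
from h import *
from scipy.spatial.transform import Rotation as R
d=dict(np.load('top0.npz')); P=pts(d); T=np.linalg.inv(d['world_to_cam'])
def ray(u,v,h):
    r=T[:3,:3]@np.array([(u-d['cx'])/d['fx'],-(v-d['cy'])/d['fy'],-1]); o=T[:3,3]; return o+r*(h-o[2])/r[2]
hsv=cv2.cvtColor(d['frame'],cv2.COLOR_RGB2HSV); H,S,V=[hsv[...,i].astype(int) for i in range(3)]
def box(a,b,c,e):
    m=np.zeros((480,640),bool); m[b:e,a:c]=1; return m
bt=box(395,235,430,335)
blue=bt&(H>100)&(H<130)&(S>120); red=bt&((H<5)|(H>173))&(S>170)
for n,m in(('blue',blue),('red',red)):
    v,u=np.nonzero(m); q=np.array([ray(a,b,.04) for a,b in zip(u,v)])[:,:2]
    r=cv2.minAreaRect(q.astype(np.float32)*1000); print(n,len(u),q.mean(0).round(4),r, 'zmax',np.percentile(P[m][:,2],[50,95]).round(4))
    if n=='blue':
        l=cv2.fitLine(q.astype(np.float32),cv2.DIST_L2,0,.001,.001).ravel(); print('ang',np.degrees(np.arctan2(l[1],l[0])),l)
bd=box(175,255,250,352)
z=P[...,2]
pl=bd&(z>.004)&(z<.0125)
q=P[pl][:,:2].astype(np.float32)*1000; r=cv2.minAreaRect(q);print('plate',len(q),r)
yl=bd&(H>18)&(H<32)&(S>180)
v,u=np.nonzero(yl);print('yellow',len(u),P[yl].mean(0),cv2.minAreaRect(np.array([ray(a,b,.008)[:2]*1000 for a,b in zip(u,v)],np.float32)))
print('zhist',np.histogram(z[bd],np.arange(0,.13,.006)))
big=cv2.resize(d['frame'][250:360,165:255],None,fx=5,fy=5,interpolation=cv2.INTER_CUBIC)
big2=cv2.resize(d['frame'][235:340,385:440],None,fx=5,fy=5,interpolation=cv2.INTER_CUBIC)
b=np.zeros((550,450+275,3),np.uint8); b[:,:450]=big; b[:525,450:]=big2
cv2.imwrite('pics/crop.png',b[:,:,::-1])
E
python3 m.py
```

```text
blue 591 [ 0.524  -0.2193] ((525.5623168945312, -219.56785583496094), (136.82376098632812, 21.4649715423584), 0.44859078526496887) zmax [0.0511 0.0552]
ang 1.295223 [ 0.9997445   0.02260398  0.5239888  -0.21930766]
red 28 [ 0.5318 -0.2194] ((531.4488525390625, -219.52101135253906), (4.269523620605469, 21.46803092956543), 1.6307337284088135) zmax [0.0513 0.0552]
plate 1452 ((490.7379455566406, 214.47772216796875), (211.37393188476562, 163.98716735839844), 2.619384288787842)
yellow 145 [0.54496725 0.232848   0.01663106] ((545.851318359375, 234.02923583984375), (14.757010459899902, 55.68531799316406), 20.196468353271484)
zhist (array([2348, 1045,   59,    0,    0,    7,  255,  429,   31,   50,   79,
         87,   11,    8,   12,   53,   68,   21,    0,    0,    0]), array([0.   , 0.006, 0.012, 0.018, 0.024, 0.03 , 0.036, 0.042, 0.048,
       0.054, 0.06 , 0.066, 0.072, 0.078, 0.084, 0.09 , 0.096, 0.102,
       0.108, 0.114, 0.12 , 0.126]))
```

View pics/crop.png

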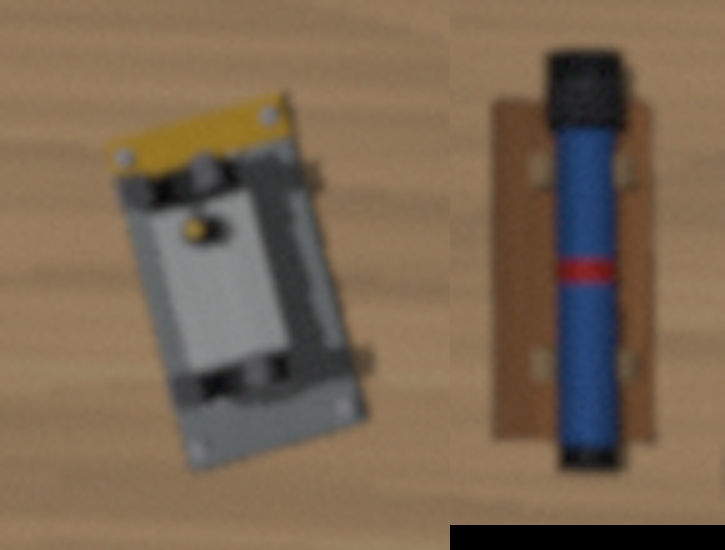

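The crop shows the plate corners at about (107,143), (287,93), (368,418) and (193,470), with the brass pin at (197,229). The next step is to refine the dock pose from both views.

```bash
cat > m2.py <<'E'
from h import *
exec(open('m.py').read().split("hsv=")[0].split("Rotation as R")[1])
c=np.array([[107,143],[287,93],[368,418],[193,470]])/5+[165,250]-.4
w=np.array([ray(*p,.008) for p in c])[:,:2]; print(w.round(4).tolist())
print('sides',[np.linalg.norm(w[i]-w[(i+1)%4]).round(4) for i in range(4)],'ctr',w.mean(0))
ax=w[0]+w[1]-w[2]-w[3]; print('ang',np.degrees(np.arctan2(ax[1],ax[0])), np.degrees(np.arctan2(*(w[0]-w[3])[::-1])),np.degrees(np.arctan2(*(w[1]-w[2])[::-1])))
p=np.array([197,229])/5+[165,250]-.4
for h in(.05,.06,.07,.075): print('pin',h,ray(*p,h).round(4))
z=pts(d)[...,2]
print('carriage z', np.median(z[285:315,203:213]), 'torch head etc')
bd=z[255:352,175:250]; vv,uu=np.nonzero(bd>.088); print('tips',[(a+175,b+255,bd[b,a].round(3)) for a,b in zip(uu,vv)][::6], np.percentile(bd[bd>.088],[50,90,99]))
q=P[255:352,175:250].reshape(-1,3); q=q[q[:,2]>.09]
print(cv2.minAreaRect(q[:,:2].astype(np.float32)*1000))
s=dict(np.load('scene0.npz')); im=cv2.resize(s['frame'][195:280,375:455],None,fx=7,fy=7,interpolation=cv2.INTER_CUBIC); cv2.imwrite('pics/sc.png',im[:,:,::-1])
for X in [w[0],w[1],w[2],w[3]]:
    k=s['world_to_cam']@[*X,.008,1]; print('scene px',s['cx']+s['fx']*k[0]/-k[2], s['cy']-s['fy']*k[1]/-k[2])
E
python3 m2.py
```

```text
[[0.5424, 0.2737], [0.5667, 0.1955], [0.4261, 0.1529], [0.4017, 0.2278]]
sides [np.float64(0.082), np.float64(0.1469), np.float64(0.0788), np.float64(0.148)] ctr [0.48423873 0.21246244]
ang 17.456032681577753 18.060822054328888 16.846765662325378
pin 0.05 [0.5049 0.223  0.05  ]
pin 0.06 [0.5047 0.2209 0.06  ]
pin 0.07 [0.5045 0.2188 0.07  ]
pin 0.075 [0.5044 0.2178 0.075 ]
carriage z 0.04374033955694823 torch head etc
tips [(np.int64(183), np.int64(262), np.float64(1.219)), (np.int64(232), np.int64(274), np.float64(1.219)), (np.int64(206), np.int64(280), np.float64(0.1)), (np.int64(204), np.int64(282), np.float64(0.092)), (np.int64(206), np.int64(283), np.float64(0.101)), (np.int64(205), np.int64(284), np.float64(0.099)), (np.int64(190), np.int64(285), np.float64(0.099)), (np.int64(206), np.int64(285), np.float64(0.1)), (np.int64(192), np.int64(286), np.float64(0.092)), (np.int64(238), np.int64(286), np.float64(1.219)), (np.int64(193), np.int64(287), np.float64(0.094)), (np.int64(189), np.int64(288), np.float64(0.103)), (np.int64(189), np.int64(289), np.float64(0.104)), (np.int64(189
[... 525 characters left out ...]
 np.float64(0.099)), (np.int64(216), np.int64(326), np.float64(0.098)), (np.int64(201), np.int64(327), np.float64(0.095)), (np.int64(199), np.int64(328), np.float64(0.099)), (np.int64(230), np.int64(328), np.float64(1.219)), (np.int64(204), np.int64(329), np.float64(0.092)), (np.int64(204), np.int64(330), np.float64(0.092)), (np.int64(207), np.int64(337), np.float64(1.219))] [0.09905198 1.21869654 1.21869654]
((504.286865234375, 112.3431396484375), (100.79364013671875, 257.2038879394531), 11.309810638427734)
scene px 434.1090110783776 265.62344948656585
scene px 401.01888054873416 265.28394142942824
scene px 393.39018009495993 231.41235052146055
scene px 422.31453140724756 231.51495691944336
```

View pics/sc.png

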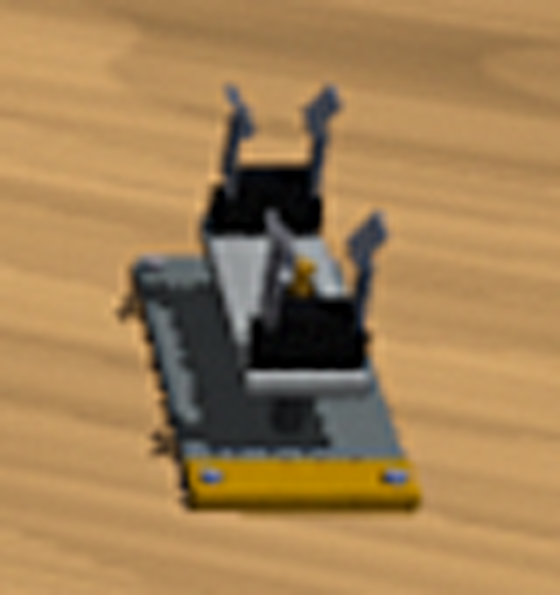

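```bash
cat > m3.py <<'E'
exec(open('m2.py').read().split("c=np.array")[0])
z=P[...,2]; m=(z>.088)&(z<.12)
def mid(r0,r1,us):
    o=[]
    for a,b in us:
        mm=np.zeros_like(m); mm[r0:r1,a:b]=m[r0:r1,a:b]; v,u=np.nonzero(mm)
        w=z[v,u]; q=np.array([P[j,i] for i,j in zip(u,v)]); o.append((np.median(q,0),(q.max(0)+q.min(0))/2,len(q),w.max()))
        print(o[-1])
    return (o[0][1]+o[1][1])/2
B=mid(275,300,[(183,199),(199,215)]); A=mid(314,336,[(192,208),(208,224)])
print(B,A,(A+B)/2,np.linalg.norm(B-A),np.degrees(np.arctan2(*(B-A)[:2][::-1])))
E
python3 m3.py
python3 - <<'E'
from scipy.spatial.transform import Rotation as R
r=R.from_quat([-0.69592384, -0.1253199 ,  0.6960969 , -0.1242338 ]).as_matrix();print(r.round(3))
import numpy as np;print(np.degrees(np.arctan2(r[1,1],r[0,1])))
E
```

```text
(array([0.52007835, 0.24161557, 0.09644063]), array([0.51928269, 0.24111783, 0.09631889]), 42, np.float64(0.10357867708849655))
(array([0.5289657 , 0.21183078, 0.09918922]), array([0.52819947, 0.21272432, 0.09679126]), 30, np.float64(0.10444866324606594))
(array([0.44016477, 0.21553182, 0.09652502]), array([0.4392553 , 0.21588068, 0.09776097]), 45, np.float64(0.10508905013743153))
(array([0.44891807, 0.1863818 , 0.09904202]), array([0.44805225, 0.18672465, 0.09591452]), 30, np.float64(0.10296492193014739))
[0.52374108 0.22692107 0.09655507] [0.44365378 0.20130267 0.09683774] [0.48369743 0.21411187 0.09669641] 0.08408542516941196 17.73848467335415
[[-0.001  0.347 -0.938]
 [ 0.001 -0.938 -0.347]
 [-1.    -0.002 -0.   ]]
-69.67259822863937
```

Dock centre is about (0.484, 0.213) at 17.6°, and the seated axis estimate is about 0.079. The torch band is at (0.532, −0.219) at about 1°. Moving above the torch.

Request:
send_rows(
  motion=[
    [0.332,0.3195,-0.1,0,0,-0.332,0.0854],
    [0.332,0.3195,-0.1,0,0,-0.332,0.0854],
    [0.332,0.3195,-0.1,0,0,-0.332,0.0854],
    [0.332,0.3195,-0.1,0,0,-0.332,0.0854],
    [0.332,0.3195,-0.1,0,0,-0.332,0.0854],
    [0.332,0.3195,-0.1,0,0,-0.332,0.0854],
    [0.332,0.3195,-0.1,0,0,-0.332,0.0854],
    [0.332,0.3195,-0.1,0,0,-0.332,0.0854],
    [0.332,0.3195,-0.1,0,0,-0.332,0.0854],
    [0.332,0.3195,-0.1,0,0,-0.332,0.0854],
    [0.332,0.3195,-0.1,0,0,-0.332,0.0854],
    [0.332,0.3195,-0.1,0,0,-0.332,0.0854],
  ],
)

```text
time_s: 1.6
eef_pos: [0.5311, -0.2203, 0.2035]
ee_rot: [0.707, 0.008, -0.707, 0.007]
contact_force: [0.2, -0.6, 0.4]
finger_gap: 0.0855
```

Request:
send_rows(
  motion=[
    [0.001,0.001,-0.05,0,0,0,0.0854],
    [0.001,0.001,-0.08,0,0,0,0.0854],
    [0.001,0.001,-0.1,0,0,0,0.0854],
    [0.001,0.001,-0.109,0,0,0,0.0854],
    [0.001,0.001,-0.109,0,0,0,0.0854],
    [0.001,0.001,-0.109,0,0,0,0.03],
    [0.001,0.001,-0.109,0,0,0,0.01],
    [0.001,0.001,-0.109,0,0,0,0.0],
    [0.001,0.001,-0.109,0,0,0,0.0],
    [0.001,0.001,-0.109,0,0,0,0.0],
    [0.001,0.001,-0.109,0,0,0,0.0],
    [0.001,0.001,-0.109,0,0,0,0.0],
  ],
)

```text
time_s: 3.1
eef_pos: [0.5324, -0.2197, 0.0952]
ee_rot: [0.708, 0.008, -0.707, 0.007]
contact_force: [-1.2, -1.6, 5.1]
finger_gap: 0.0243
```

Request:
send_rows(
  motion=[
    [0,0,0.01,0,0,0,0],
    [0,0,0.04,0,0,0,0],
    [0,0,0.08,0,0,0,0],
    [0,0,0.13,0,0,0,0],
    [0,0,0.155,0,0,0,0],
    [0,0,0.155,0,0,0,0],
    [0,0,0.155,0,0,0,0],
  ],
)

```text
time_s: 3.98
eef_pos: [0.5315, -0.2192, 0.2486]
ee_rot: [-0.707, -0.008, 0.708, -0.007]
contact_force: [0.5, 0.3, -2.2]
finger_gap: 0.0245
```

```bash
python3 - <<'E'
from h import *
from scipy.spatial.transform import Rotation as R
s=get_state(); r=R.from_quat(s['ee_rot']).as_matrix(); print(s['eef_pos'],np.degrees(np.arctan2(r[1,1],r[0,1])),r[:,0],s['contact_force'],s['torque'],s['finger_gap'])
a=grab('scene','sc1'); b=grab('top','top1')
A=a['frame'][120:320,140:400];B=b['frame'][180:380,330:490]
o=np.concatenate([A,B],1);cv2.imwrite('pics/l1.png',cv2.resize(o,None,fx=1.9,fy=1.9)[:,:,::-1])
E
```

```text
[ 0.53152951 -0.21916543  0.24862061] -88.77273347772756 [-0.00143996  0.00187346 -0.99999721] [ 0.48527243  0.33596836 -2.20806034] [0.02350036 0.06814155 0.00106602] 0.024525725027230584
```

View pics/l1.png

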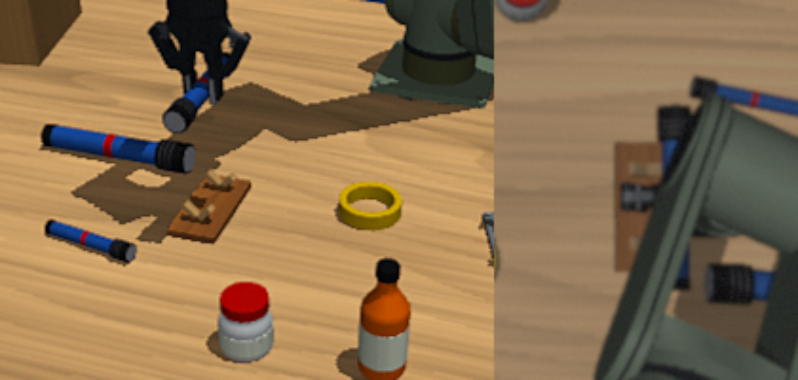

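Torch lifted and level (crop pixel ~(195,100)). Carrying it above the dock.

Request:
send_rows(
  motion=[
    [-0.0475,0.432,0,0,0,0.286,0],
    [-0.0475,0.432,0,0,0,0.286,0],
    [-0.0475,0.432,0,0,0,0.286,0],
    [-0.0475,0.432,0,0,0,0.286,0],
    [-0.0475,0.432,0,0,0,0.286,0],
    [-0.0475,0.432,0,0,0,0.286,0],
    [-0.0475,0.432,0,0,0,0.286,0],
    [-0.0475,0.432,0,0,0,0.286,0],
    [-0.0475,0.432,-0.03,0,0,0.286,0],
    [-0.0475,0.432,-0.05,0,0,0.286,0],
    [-0.0475,0.432,-0.05,0,0,0.286,0],
    [-0.0475,0.432,-0.05,0,0,0.286,0],
  ],
)

```text
time_s: 5.58
eef_pos: [0.4846, 0.2123, 0.1985]
ee_rot: [-0.698, -0.109, 0.7, -0.107]
contact_force: [-0.3, 1.0, -2.2]
finger_gap: 0.0243
```

```bash
cat > st.py <<'E'
from h import *
from scipy.spatial.transform import Rotation as R
s=get_state(); r=R.from_quat(s['ee_rot']).as_matrix(); print(s['time_s'],s['eef_pos'],np.degrees(np.arctan2(r[1,1],r[0,1])),r[:,0].round(4),s['contact_force'].round(2),s['torque'].round(3),s['finger_gap'])
E
python3 st.py; python3 - <<'E'
from h import *
a=grab('scene','sc2'); b=grab('top','top2')
A=cv2.resize(a['frame'][170:290,360:480],None,fx=4,fy=4,interpolation=cv2.INTER_CUBIC);B=cv2.resize(b['frame'][240:360,160:240],None,fx=4,fy=4,interpolation=cv2.INTER_CUBIC)
cv2.imwrite('pics/l2.png',np.concatenate([A,B],1)[:,:,::-1])
E
```

```text
5.575 [0.48455283 0.2122681  0.19852074] -72.4363814895246 [-0.0023  0.0014 -1.    ] [-0.27  0.96 -2.17] [-0.02  -0.02  -0.029] 0.024326264161410184
```

View pics/l2.png

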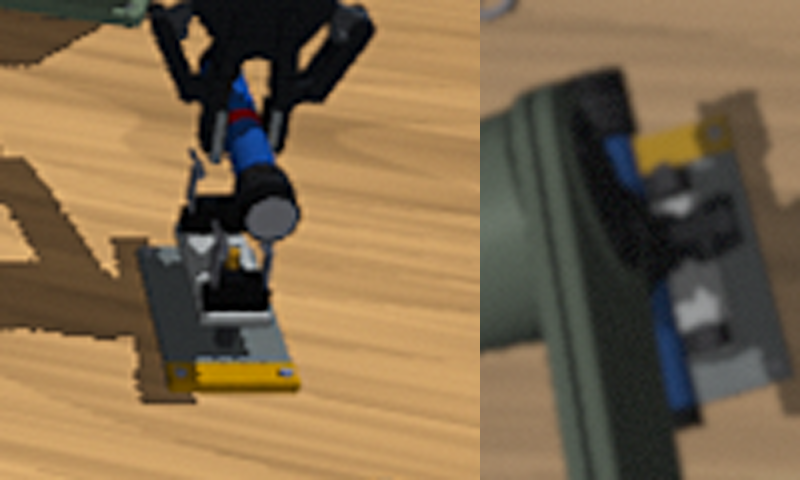

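Torch is above the dock, head to the yellow end, lens at crop (270,217). Comparing the lens pixel with the prediction.

```bash
python3 - <<'E'
from h import *
s=dict(np.load('sc2.npz')); P=pts(s); f=s['frame'][:,:,:].astype(int)
hsv=cv2.cvtColor(s['frame'],cv2.COLOR_RGB2HSV)
m=np.zeros((480,640),np.uint8); m[216:234,418:438]=1
m&=((hsv[...,2]>85)&(hsv[...,1]<110)).astype(np.uint8)
n,l,st,c=cv2.connectedComponentsWithStats(m); i=1+np.argmax(st[1:,4]); print(st[i],c[i])
print('lens depth pt',np.median(P[l==i],0))
a=np.radians(17.56)
for z in(.141,.143,.145):
    k=s['world_to_cam']@[.4845+.095*np.cos(a),.2123+.095*np.sin(a),z,1]; print('pred',z,s['cx']+s['fx']*k[0]/-k[2], s['cy']-s['fy']*k[1]/-k[2])
# dock pin in scene
c0=dict(np.load('scene0.npz'))
for z in(.068,.071,.074):
  for y in(.2115,.213,.2145):
    k=c0['world_to_cam']@[.484+.022*np.cos(a),y+.022*np.sin(a),z,1]; print('pin',z,y,c0['cx']+c0['fx']*k[0]/-k[2], c0['cy']-c0['fy']*k[1]/-k[2])
h=cv2.cvtColor(c0['frame'],cv2.COLOR_RGB2HSV)[226:240,412:426].astype(int); v,u=np.nonzero((h[...,0]>15)&(h[...,0]<32)&(h[...,1]>190)); print('pin px',list(zip(u+412,v+226)))
E
```

```text
[422 220  13   9  83] [427.90361446 224.3253012 ]
lens depth pt [0.57382783 0.24129504 0.14392235]
pred 0.141 427.3631433362633 225.62542862697026
pred 0.143 427.49573032957437 224.89583847419934
pred 0.145 427.6285926554953 224.1647332409834
pin 0.068 0.2115 416.8570435581855 233.40049854387078
pin 0.068 0.213 417.4632572082959 233.50960466313356
pin 0.068 0.2145 418.0698065315165 233.61877119672454
pin 0.071 0.2115 417.02440340081966 232.40818461981476
pin 0.071 0.213 417.6315284461704 232.51717137437234
pin 0.071 0.2145 418.2389901491151 232.6262185632982
pin 0.074 0.2115 417.19224140494464 231.41303556937592
pin 0.074 0.213 417.80028058291884 231.5219018311388
pin 0.074 0.2145 418.40865740730516 231.63082854674087
pin px [(np.int64(418), np.int64(233)), (np.int64(419), np.int64(233)), (np.int64(417), np.int64(234)), (np.int64(418), np.int64(234)), (np.int64(417), np.int64(235)), (np.int64(418), np.int64(235)), (np.int64(416), np.int64(236)), (np.int64(417), np.int64(236)), (np.int64(418), np.int64(236)), (np.int64(419), np.int64(236)), (np.int64(423), np.int64(239))]
```

Request:
send_rows(
  motion=[
    [0,0.0005,-0.02,0,0,0,0],
    [0,0.0005,-0.032,0,0,0,0],
    [0,0.0005,-0.036,0,0,0,0],
    [0,0.0005,-0.038,0,0,0,0],
    [0,0.0005,-0.038,0,0,0,0],
    [0,0.0005,-0.038,0,0,0,0],
  ],
)

```text
time_s: 6.42
eef_pos: [0.4849, 0.2131, 0.1615]
ee_rot: [0.699, 0.109, -0.699, 0.107]
contact_force: [0.5, 0.3, -3.0]
finger_gap: 0.0244
```

Request:
send_rows(
  motion=[
    [0,0,-0.002,0,0,0,0],
    [0,0,-0.003,0,0,0,0],
    [0,0,-0.004,0,0,0,0],
    [0,0,-0.004,0,0,0,0],
  ],
)

```text
time_s: 6.92
eef_pos: [0.4848, 0.2131, 0.1574]
ee_rot: [-0.699, -0.109, 0.699, -0.107]
contact_force: [-0.8, 0.0, -2.0]
finger_gap: 0.0243
```

Request:
send_rows(
  motion=[
    [0,0,-0.001,0,0,0,0],
    [0,0,-0.002,0,0,0,0],
    [0,0,-0.003,0,0,0,0],
    [0,0,-0.003,0,0,0,0],
  ],
)

```text
time_s: 7.42
eef_pos: [0.4849, 0.2134, 0.1544]
ee_rot: [0.699, 0.109, -0.699, 0.107]
contact_force: [-1.1, 1.3, -1.5]
finger_gap: 0.0243
```

```bash
python3 st.py
```

```text
7.425 [0.48489713 0.21336011 0.15440025] -72.41788296383378 [-3.0e-04  2.6e-03 -1.0e+00] [-1.06  1.31 -1.51] [ 0.212 -0.03   0.011] 0.024276302225226407
```

Request:
send_rows(
  motion=[
    [0,0,-0.001,0,0,0,0],
    [0,0,-0.002,0,0,0,0],
    [0,0,-0.002,0,0,0,0],
  ],
)

```text
time_s: 7.8
eef_pos: [0.4853, 0.2137, 0.1531]
ee_rot: [0.699, 0.109, -0.698, 0.107]
contact_force: [-1.1, 3.1, 5.0]
finger_gap: 0.0242
```

```bash
python3 st.py
```

```text
7.8 [0.48527011 0.21367681 0.15307271] -72.42449902665929 [ 0.001   0.0035 -1.    ] [-1.11  3.13  4.99] [0.277 0.128 0.083] 0.024187622980269222
```

Request:
send_rows(
  motion=[
    [0,0.0005,-0.001,0,0,0,0],
    [0,0.0005,-0.002,0,0,0,0],
    [0,0.0005,-0.002,0,0,0,0],
  ],
)

```text
time_s: 8.18
eef_pos: [0.4857, 0.2141, 0.1521]
ee_rot: [0.7, 0.109, -0.698, 0.107]
contact_force: [-1.9, 1.2, 7.8]
finger_gap: 0.0245
```

```bash
python3 st.py
```

```text
8.175 [0.48573795 0.21411692 0.15208336] -72.40507350013617 [ 0.0027  0.0036 -1.    ] [-1.92  1.25  7.83] [-0.006  0.197  0.123] 0.024542346096766508
```

Request:
send_rows(
  motion=[
    [0,0,-0.001,-0.003,0.003,0,0],
    [0,0,-0.002,-0.003,0.003,0,0],
    [0,0,-0.003,-0.003,0.003,0,0],
  ],
)

```text
time_s: 8.55
eef_pos: [0.4865, 0.2143, 0.1508]
ee_rot: [0.7, 0.109, -0.698, 0.108]
contact_force: [-2.8, 1.3, 13.6]
finger_gap: 0.0243
```

```bash
python3 st.py
```

```text
8.55 [0.48645208 0.21432487 0.15076149] -72.39635974920105 [ 0.0022  0.0015 -1.    ] [-2.78  1.31 13.65] [0.053 0.463 0.023] 0.024295919810067602
```

Request:
send_rows(
  motion=[
    [-0.001,0,-0.001,-0.0015,0.002,0,0],
    [-0.001,0,-0.002,-0.0015,0.002,0,0],
    [-0.001,0,-0.003,-0.0015,0.002,0,0],
  ],
)

```text
time_s: 8.93
eef_pos: [0.4866, 0.2146, 0.1497]
ee_rot: [0.7, 0.108, -0.697, 0.108]
contact_force: [-2.0, 1.0, 14.5]
finger_gap: 0.0245
```

```bash
python3 st.py
```

```text
8.925 [0.48663153 0.21455842 0.14973999] -72.38593332372749 [ 0.004  0.001 -1.   ] [-2.04  0.98 14.48] [-0.007  0.306  0.053] 0.02446792877180605
```

Request:
send_rows(
  motion=[
    [-0.001,0,-0.0015,-0.001,0.005,0,0],
    [-0.001,0,-0.003,-0.001,0.005,0,0],
    [-0.001,0,-0.0035,-0.001,0.005,0,0],
  ],
)

```text
time_s: 9.3
eef_pos: [0.487, 0.2147, 0.1482]
ee_rot: [0.7, 0.109, -0.698, 0.108]
contact_force: [-0.6, -1.5, 13.5]
finger_gap: 0.0244
```

```bash
python3 st.py
```

```text
9.3 [0.48698254 0.2147472  0.14822273] -72.36515187582424 [ 0.0033  0.001  -1.    ] [-0.61 -1.5  13.55] [-0.089  0.195  0.066] 0.02442023859789603
```

Request:
send_rows(
  motion=[
    [-0.001,0,-0.0015,-0.001,0.005,0,0],
    [-0.001,0,-0.003,-0.001,0.005,0,0],
    [-0.001,0,-0.004,-0.001,0.005,0,0],
  ],
)

```text
time_s: 9.68
eef_pos: [0.4873, 0.2149, 0.1459]
ee_rot: [0.7, 0.109, -0.698, 0.108]
contact_force: [0.0, 0.5, 10.8]
finger_gap: 0.0242
```

Request:
send_rows(
  motion=[
    [-0.001,0,-0.0015,-0.001,0.004,0,0],
    [-0.001,0,-0.003,-0.001,0.004,0,0],
    [-0.001,0,-0.003,-0.001,0.004,0,0],
  ],
)

```text
time_s: 10.05
eef_pos: [0.4874, 0.2149, 0.1438]
ee_rot: [0.699, 0.109, -0.698, 0.109]
contact_force: [1.9, 0.3, 5.9]
finger_gap: 0.0244
```

```bash
python3 st.py
```

```text
10.05 [0.48738878 0.21487971 0.14377262] -72.32885043552243 [ 1.5e-03  2.0e-04 -1.0e+00] [1.9  0.26 5.89] [ 0.007 -0.066  0.031] 0.024431378358793884
```

Past the lips and the force is falling. Continuing gently to the seats.

Request:
send_rows(
  motion=[
    [-0.001,0,-0.001,0,0.002,0,0],
    [-0.001,0,-0.002,0,0.002,0,0],
    [-0.001,0,-0.003,0,0.002,0,0],
  ],
)

```text
time_s: 10.42
eef_pos: [0.4869, 0.2148, 0.1408]
ee_rot: [0.699, 0.109, -0.698, 0.109]
contact_force: [1.4, 0.7, -0.5]
finger_gap: 0.0244
```

Request:
send_rows(
  motion=[
    [0,0,-0.001,0,0,0,0],
    [0,0,-0.002,0,0,0,0],
    [0,0,-0.003,0,0,0,0],
    [0,0,-0.003,0,0,0,0],
  ],
)

```text
time_s: 10.92
eef_pos: [0.4864, 0.2145, 0.137]
ee_rot: [-0.698, -0.109, 0.699, -0.109]
contact_force: [1.4, 0.3, -6.1]
finger_gap: 0.0243
```

```bash
python3 st.py
```

```text
10.925 [0.48636272 0.21452437 0.13698918] -72.31497852654644 [-8.e-04 -6.e-04 -1.e+00] [ 1.4   0.33 -6.08] [ 0.105 -0.177 -0.006] 0.024264639803329695
```

Request:
send_rows(
  motion=[
    [0,0,-0.0005,0,0,0,0],
    [0,0,-0.001,0,0,0,0],
    [0,0,-0.0015,0,0,0,0],
  ],
)

```text
time_s: 11.3
eef_pos: [0.4863, 0.2145, 0.1356]
ee_rot: [-0.698, -0.109, 0.699, -0.109]
contact_force: [0.4, 0.1, -2.5]
finger_gap: 0.0241
```

Request:
send_rows(
  motion=[
    [0,0,-0.0005,0,0,0,0],
    [0,0,-0.001,0,0,0,0],
    [0,0,-0.001,0,0,0,0],
  ],
)

```text
time_s: 11.68
eef_pos: [0.4863, 0.2146, 0.1347]
ee_rot: [-0.698, -0.109, 0.699, -0.109]
contact_force: [-0.4, -0.7, -1.9]
finger_gap: 0.0245
```

```bash
python3 st.py
```

```text
11.675 [0.48628345 0.21455384 0.13466557] -72.31322809523569 [-9.e-04 -6.e-04 -1.e+00] [-0.42 -0.73 -1.93] [0.02  0.017 0.1  ] 0.02449604580853945
```

Request:
send_rows(
  motion=[
    [0,0,-0.0005,0,0,0,0],
    [0,0,-0.001,0,0,0,0],
    [0,0,-0.001,0,0,0,0],
  ],
)

```text
time_s: 12.05
eef_pos: [0.4863, 0.2145, 0.1344]
ee_rot: [-0.698, -0.109, 0.699, -0.109]
contact_force: [-1.5, -0.6, 5.3]
finger_gap: 0.0244
```

Request:
send_rows(
  motion=[
    [0,0,-0.0005,0,0,0,0],
    [0,0,-0.001,0,0,0,0],
    [0,0,-0.001,0,0,0,0],
  ],
)

```text
time_s: 12.42
eef_pos: [0.4863, 0.2145, 0.1343]
ee_rot: [-0.699, -0.109, 0.699, -0.109]
contact_force: [-3.1, -1.7, 9.0]
finger_gap: 0.0243
```

```bash
python3 st.py
```

```text
12.425 [0.48628829 0.21450071 0.13432165] -72.31361584626106 [-1.e-04 -3.e-04 -1.e+00] [-3.06 -1.68  9.01] [-0.182  0.48   0.015] 0.024348886836868318
```

Seat contact, biased to the tail. Pressing a bit more with a slight head-down pitch.

Request:
send_rows(
  motion=[
    [0,0,-0.001,-0.002,0.007,0,0],
    [0,0,-0.0015,-0.004,0.012,0,0],
    [0,0,-0.002,-0.004,0.012,0,0],
    [0,0,-0.002,-0.004,0.012,0,0],
  ],
)

```text
time_s: 12.92
eef_pos: [0.4869, 0.2147, 0.1342]
ee_rot: [-0.695, -0.108, 0.702, -0.109]
contact_force: [-3.0, -1.0, 14.6]
finger_gap: 0.0244
```

```bash
python3 st.py; python3 - <<'E'
from h import *
a=grab('scene','sc3')
cv2.imwrite('pics/l3.png',cv2.resize(a['frame'][180:280,370:470],None,fx=6,fy=6,interpolation=cv2.INTER_CUBIC)[:,:,::-1])
E
```

```text
12.925 [0.4868573  0.2147008  0.13422873] -72.31380019083676 [-0.0099 -0.0035 -0.9999] [-3.02 -0.95 14.59] [-0.245  0.505  0.035] 0.02436356549327379
```

View pics/l3.png

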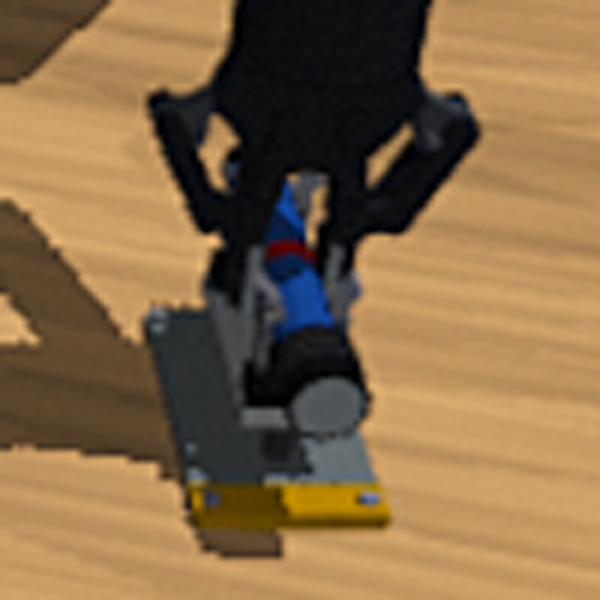

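Torch sits in both clips (crop lens at (330,405)). Letting go at this height and looking from clear.

Request:
send_rows(
  motion=[
    [0,0,0.0005,0.003,-0.009,0,0],
    [0,0,0.0005,0.003,-0.009,0,0.03],
    [0,0,0.0005,0.003,-0.009,0,0.06],
    [0,0,0.0005,0.003,-0.009,0,0.06],
    [0,0,0.0005,0.003,-0.009,0,0.06],
    [0,0,0.0005,0.003,-0.009,0,0.06],
  ],
)

```text
time_s: 13.72
eef_pos: [0.4869, 0.2147, 0.1347]
ee_rot: [-0.698, -0.109, 0.699, -0.109]
contact_force: [-0.8, -0.1, 0.0]
finger_gap: 0.06
```

Request:
send_rows(
  motion=[
    [0,0,0.01,0,0,0,0.06],
    [0,0,0.04,0,0,0,0.06],
    [0,0,0.09,0,0,0,0.06],
    [0,0,0.15,0,0,0,0.06],
    [-0.05,-0.06,0.16,0,0,0,0.06],
    [-0.1,-0.12,0.16,0,0,0,0.06],
    [-0.13,-0.18,0.16,0,0,0,0.06],
    [-0.13,-0.24,0.16,0,0,0,0.06],
    [-0.13,-0.26,0.16,0,0,0,0.06],
    [-0.13,-0.26,0.16,0,0,0,0.06],
    [-0.13,-0.26,0.16,0,0,0,0.06],
  ],
)

```text
time_s: 15.1
eef_pos: [0.357, -0.0451, 0.2951]
ee_rot: [0.699, 0.108, -0.699, 0.108]
contact_force: [0.1, 0.9, -0.1]
finger_gap: 0.0602
```

```bash
python3 st.py; python3 - <<'E'
from h import *
a=grab('scene','sc4'); b=grab('top','top4')
A=cv2.resize(a['frame'][200:280,380:450],None,fx=6,fy=6,interpolation=cv2.INTER_CUBIC);B=cv2.resize(b['frame'][255:350,175:245],None,fx=5,fy=5,interpolation=cv2.INTER_CUBIC)
o=np.zeros((480,770,3),np.uint8);o[:,:420]=A;o[:475,420:]=B
cv2.imwrite('pics/l4.png',o[:,:,::-1])
P=pts(b)
hsv=cv2.cvtColor(b['frame'],cv2.COLOR_RGB2HSV);H,S,V=[hsv[...,i].astype(int) for i in range(3)]
bx=np.zeros((480,640),bool);bx[255:355,170:250]=1
m=bx&(H>100)&(H<130)&(S>120);r=bx&((H<5)|(H>173))&(S>150)
T=np.linalg.inv(b['world_to_cam'])
def ray(u,v,h):
    q=T[:3,:3]@np.array([(u-b['cx'])/b['fx'],-(v-b['cy'])/b['fy'],-1]); o=T[:3,3]; return o+q*(h-o[2])/q[2]
a0=np.radians(17.6)
for n,k in(('blue',m),('red',r)):
    v,u=np.nonzero(k);q=np.array([ray(x,y,.08)[:2] for x,y in zip(u,v)]);d=q.mean(0)-[.484,.213]
    l=cv2.fitLine(q.astype(np.float32),cv2.DIST_L2,0,.001,.001).ravel()
    print(n,len(u),q.mean(0),'along',d@[np.cos(a0),np.sin(a0)],'across',d@[-np.sin(a0),np.cos(a0)],'ang',np.degrees(np.arctan2(l[1],l[0])))
q=P[m];t=(q[:,:2]-[.484,.213])@[np.cos(a0),np.sin(a0)]
for lo in(-80,-55,-30,10,30,50):
    k=(t>lo/1e3)&(t<lo/1e3+.025);print(lo,k.sum(),np.percentile(q[k,2],[50,80,95]).round(4) if k.any() else '')
# bystander motion
z=dict(np.load('top0.npz'));df=np.abs(z['frame'].astype(int)-b['frame']).sum(2)
for n,(x0,x1,y0,y1) in dict(tape=(285,335,290,342),bottle=(250,295,155,198),jar=(325,365,152,195),wrench=(105,172,180,246)).items(): print(n,(df[y0:y1,x0:x1]>90).mean())
E
```

```text
15.1 [ 0.35696404 -0.04506038  0.29514537] -72.35753010470744 [ 1.e-04 -0.e+00 -1.e+00] [ 0.1   0.86 -0.12] [-0.047 -0.003  0.003] 0.06020791416080682
blue 603 [0.4787697  0.21315877] along -0.004937462377270632 across 0.0017328206066894445 ang 17.75588
red 34 [0.48667338 0.21535341] along 0.0032598392602357037 across 0.0014349006265416367 ang -72.753685
-80 92 [0.0903 0.0927 0.0945]
-55 114 [0.0901 0.0926 0.0946]
-30 132 [0.0904 0.0924 0.0942]
10 131 [0.0903 0.0925 0.0948]
30 110 [0.0911 0.0933 0.0955]
50 69 [0.0907 0.0925 0.0947]
tape 0.0
bottle 0.0
jar 0.0
wrench 0.0
```

View pics/l4.png

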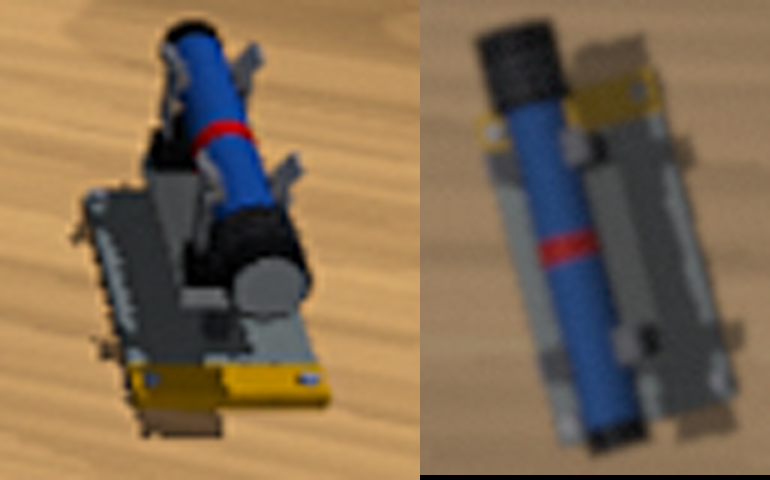

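```bash
python3 -c "
from workcell import workorder; print(workorder.job_done())"
```

```text
the job is handed in; nothing more can be done
None
```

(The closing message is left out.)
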